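Unstack sealed soil core rings into their seats

ROBOT

A 6-joint arm with a two-finger parallel gripper is mounted at the origin on the work surface. World frame = base frame: x ahead of the robot, y to its left, z up, the work surface at z = 0. Lengths are in m, angles in rad, forces in N, time in s.
With the tool pointing down it reaches from about 0.225 to 0.875 m from the base axis. Payload 3.4 kg.
Tool frame: the origin (TCP) lies midway between the tips of the shut fingers; the grasp point (between the pads) lies 19 mm behind it; z points along the fingers, y is the line along which they close (so a half turn about z gives the same grasp; the last joint's range is limited). The gripper opens to 85 mm and grips with 20 to 120 N. Pads are 22 mm wide; open, the fingers measure 114 mm over their backs; the gripper's body (76 mm by 85 mm) begins 54 mm behind the grasp point. The pads swing forward as they close: fully open they stand 13 mm farther back than shut.
Start: joints at [-0.121, 0.276, 1.505, -0, 1.361, -0.121], TCP at [0.575, -0, 0.231] pointing down, gripper open.
Joint ranges: [-2.89, 2.89], [-0.75, 2.08], [0.22, 2.7], [-1.18, 4.32], [0.11, 2.71], [-2.7, 2.7]. Speed limits (rad/s): [2.57, 2.57, 3.14, 3.14, 3.14, 3.14].

INTERFACE

Orientations are given as a 3x3 rotation matrix whose columns are the frame's x, y, z axes.
In Python, from workcell import r gives the robot as it stands. The module is installed in compiled form; this text tells all that it offers. Calls block until the motion is done:
- r.move_pose(position, orientation): joint-space move of the TCP to a pose.
- r.line_to(position, rot=None, rate=0.15): straight line of the TCP; rot=None keeps the orientation; rate is the mean speed in m/s.
- r.move_joints(angles): joint-space move.
- r.move_gripper(opening, force=None): opening from 0.0 (shut) to 1.0 (fully open); force is the grip in N (None keeps the last); returns when the fingers have stopped.
- r.pause(seconds).
- r.ik(position, orientation): joint angles nearest the present ones, or None.
- r.state(): the state.
- r.snapshot(name): name is "scene" or "side" or "wrist"; returns the picture (400x640x3 uint8, blue, green, red); there is no depth.
- r.camera_info(name): a dict with "fovy" (degrees; the focal length in pixels is half the picture's height over the tangent of half this angle, whatever the lens; pixels are square), "cx", "cy" (the principal point, pixels), "position" and "rotation" of the camera in the world. Camera axes: x right, y down, z forward; pixel columns grow to the right and rows downward; lengths in m; the calibration is good to about 2 mm. A picture is of the moment at which its call begins: read the wrist's pose just before it. camera_info takes no time and is no camera call; for the wrist camera it gives the pose at the moment of the call.
A pose or a line that the arm cannot do raises r.IKError and nothing moves.
- r.close_job(): hands the job in; it is judged then, once.
Trained networks look in the newest picture that a camera, given by its name, has taken for a name from the list of things; names that differ only in an ending like _2 or _b are one class to them, and where a whole thing is asked for, a point or a joint stands for the part that bears it (a point fixed in the world has none). Each returns a list of dicts, best first, with "p" (0 to 1); they miss things now and then, are a little off and sometimes report something else, mostly with a low value. They report only what shows in the picture. A call takes as long as a camera call.
- r.cut_out(name, camera): "mask" (400x640 bool, what is visible of it) and "extent" ([left, top, width, height] in pixels, round what is visible of it).
The state is a dict: "t": time; "joint_pos": joint angles; "dq": joint speeds; "joint_efforts": joint torques, N m; "tcp_pos": TCP position; "orientation": TCP orientation; "ft_force": force on the tool from outside, world axes, zero at the start; "torque": the same for the moment, N m; "width": opening from 0.0 (shut) to 1.0 (fully open); "gripper_force": force on a finger pad.
Only numpy, scipy, OpenCV 4.12 (cv2) and the standard library are available. Lean on these libraries where they do the work, as an engineer would, in place of code of your own. Each camera call takes 0.05 s, during which the arm holds its last target. There are 200 camera calls.

TASK

Take the stack of sealed core rings apart from the top down, one piece at a time: put the blue silicone ring over the upright peg so that it lies flat on the peg's base, then stand the small, the middle and the large core ring, in that order, each flat inside the rim of its own black seat, the small ring in the smallest seat, the middle one in the middle-sized seat and the large one in the largest. Never let a core ring tip over, and leave the glass beaker and the steel pestle where they are.

Things in the scene. Friction and masses are not known exactly. Their poses are not given: they have to be found in the camera images.
- silicone_ring: Blue silicone ring, the topmost piece of the stack: outer diameter 34 mm, hole 25 mm right through, height 14 mm, holds its shape when gripped across its outside. Origin: centre of its underside, z up along its axis; it lies flat on the small core ring at the start. Loose.
- core_small: Small sealed core ring: a closed, solid-feeling upright cylinder, aluminium with an inset white lid, outer diameter 40 mm, height 26 mm, at the start on top of the middle one, under the silicone ring. Origin: centre of its underside, z up along its axis; yaw does not matter. Flat top and bottom, nothing interlocks, loose.
- core_middle: Middle sealed core ring: a closed, solid-feeling upright cylinder, aluminium with an inset white lid, outer diameter 50 mm, height 30 mm, at the start on top of the large one, under the small one. Origin: centre of its underside, z up along its axis; yaw does not matter. Flat top and bottom, nothing interlocks, loose.
- core_large: Large sealed core ring: a closed, solid-feeling upright cylinder, aluminium with an inset white lid, outer diameter 60 mm, height 35 mm, at the start standing on the bench at the bottom of the stack (whole stack 105 mm high). Origin: centre of its underside, z up along its axis; yaw does not matter. Flat top and bottom, nothing interlocks, loose.
- peg_stand: Peg stand for the silicone ring, fixed to the bench: a flat black disc 64 mm across and 10 mm high, with an upright steel peg 10 mm in diameter in its centre that rises 30 mm above the disc (tip, slightly tapered, 40 mm above the bench). Origin: centre of the disc's underside, on the bench, z up.
- seat_small: Smallest seat, fixed to the bench: a round black polypropylene dish, outer diameter 68 mm, 12 mm high overall. Its flat round floor, 56 mm across, lies 8 mm above the bench inside a rim 6 mm wide that rises 4 mm above the floor; the floor has a thin grey liner with three black drain slots. It is for the small core ring, which fits with about 8 mm to spare all round. Origin: centre of its underside, on the bench, z up; yaw does not matter.
- seat_middle: Middle-sized seat, fixed to the bench: a round black polypropylene dish, outer diameter 78 mm, 12 mm high overall. Its flat round floor, 66 mm across, lies 8 mm above the bench inside a rim 6 mm wide that rises 4 mm above the floor; the floor has a thin grey liner with three black drain slots. It is for the middle core ring, which fits with about 8 mm to spare all round. Origin: centre of its underside, on the bench, z up; yaw does not matter.
- seat_large: Largest seat, fixed to the bench: a round black polypropylene dish, outer diameter 88 mm, 12 mm high overall. Its flat round floor, 76 mm across, lies 8 mm above the bench inside a rim 6 mm wide that rises 4 mm above the floor; the floor has a thin grey liner with three black drain slots. It is for the large core ring, which fits with about 8 mm to spare all round. Origin: centre of its underside, on the bench, z up; yaw does not matter.
- beaker: Clear glass beaker standing upright on the bench, 60 mm across, 85 mm high, loose; leave it alone. Origin: centre of its underside, z up.
- pestle: Steel pestle lying on the bench, 120 mm long, 28 mm high at its thick end, loose; leave it alone. Origin: on the bench under the middle of its length; x along its length.

How it is judged:
On the way, in this order (a step that is already met when the one before it is completed fails the run):
1. the blue silicone ring is down on the base of the peg stand, around its peg (horizontal distance between silicone_ring and peg_stand below 0.011 m and z of silicone_ring in the frame of peg_stand between 0.007 and 0.014 m and angle between silicone_ring's own z axis and vertical below 0.12 rad and linear speed of silicone_ring below 0.02 m/s and angular speed of silicone_ring below 0.3 rad/s), for 0.2 s.
2. the small core ring stands flat inside the small seat (horizontal distance between core_small and seat_small below 0.011 m and z of core_small in the frame of seat_small between 0.005 and 0.012 m and angle between core_small's own z axis and vertical below 0.12 rad and linear speed of core_small below 0.02 m/s and angular speed of core_small below 0.3 rad/s), for 0.2 s.
3. the middle core ring stands flat inside the middle seat (horizontal distance between core_middle and seat_middle below 0.011 m and z of core_middle in the frame of seat_middle between 0.005 and 0.012 m and angle between core_middle's own z axis and vertical below 0.12 rad and linear speed of core_middle below 0.02 m/s and angular speed of core_middle below 0.3 rad/s), for 0.2 s.
4. the large core ring stands flat inside the large seat (horizontal distance between core_large and seat_large below 0.011 m and z of core_large in the frame of seat_large between 0.005 and 0.012 m and angle between core_large's own z axis and vertical below 0.12 rad and linear speed of core_large below 0.02 m/s and angular speed of core_large below 0.3 rad/s), for 0.2 s.
At the end, for the whole second after the job is handed in: The silicone ring lies around the peg on its base and each core ring stands flat in its own seat: centres within 11 mm, underside 3 mm below to 4 mm above the base or floor, tilt under 0.12 rad, released and at rest (under 0.02 m/s and 0.3 rad/s) (all of step 1 and all of step 2 and all of step 3 and all of step 4); the robot touches nothing.
It fails at once if a core ring was tipped over (more than 0.8 rad) (angle between any of core_small, core_middle, core_large's own z axis and vertical above 0.8 rad).
It fails at once if the beaker was moved by more than 25 mm or tipped (distance of beaker from where it was at the start of the episode above 0.025 m or angle between beaker's own z axis and vertical above 0.4 rad).
It fails at once if the pestle was moved by more than 25 mm (distance of pestle from where it was at the start of the episode above 0.025 m).
It also fails if it takes over 120 s, if anything falls off the work surface, if the arm or the gripper's body presses on something with over 40 N, if the wrist force passes 120 N, or if a joint passes its speed limit or range.

## Working session

There is one attempt and no reset: what is moved stays moved. The work goes in short steps, each a Python script; the robot and the scene stay as the last script left them, time stands still between calls to the robot, and variables do not carry over. Pictures are saved under pics/ and viewed, at most 14 in all, crops included, and the job is handed in when it is done.

```bash
mkdir -p pics; python3 - <<'E'
from workcell import r
import cv2,numpy as np
for c in ("scene","side","wrist"):
    im=r.snapshot(c); cv2.imwrite(f"pics/{c}0.png",im)
    i=r.camera_info(c); print(c,i["fovy"],i["cx"],i["cy"],np.round(i["position"],3),np.round(i["rotation"],3).tolist())
s=r.state(); print(s["t"],s["orientation"],s["width"])
E
```

```text
scene 46.54337657532094 317.7052315762052 200.66357175000766 [1.333 0.02  0.711] [[-0.018, 0.63, -0.776], [1.0, 0.009, -0.016], [-0.003, -0.777, -0.63]]
side 43.54800574531137 322.1166307352493 200.99860955363712 [ 0.223 -0.699  0.727] [[0.904, -0.276, 0.326], [-0.428, -0.583, 0.691], [-0.001, -0.764, -0.645]]
wrist 65.29351944163791 320.3557172677273 200.02873821138348 [0.574 0.068 0.373] [[1.0, 0.001, -0.001], [0.001, -0.964, -0.267], [-0.001, 0.267, -0.964]]
0.15 [[ 5.22980123e-05  9.99999043e-01 -1.38246393e-03]
 [ 9.99999978e-01 -5.20177479e-05  2.02763313e-04]
 [ 2.02691206e-04 -1.38247450e-03 -9.99999024e-01]] 1.0000997814906252
```

View pics/scene0.png

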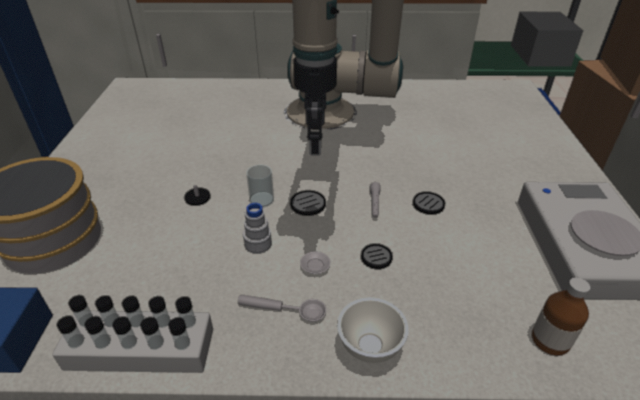

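View pics/side0.png

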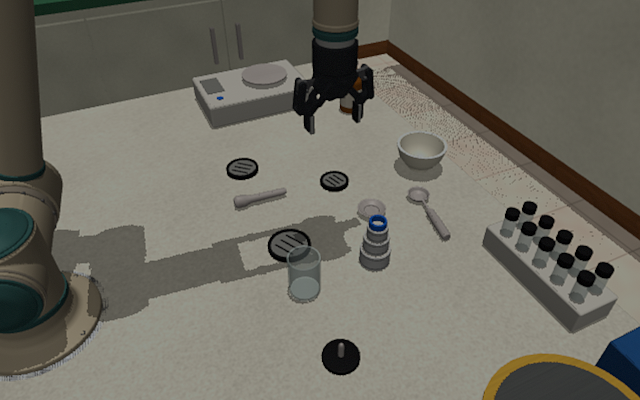

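View pics/wrist0.png

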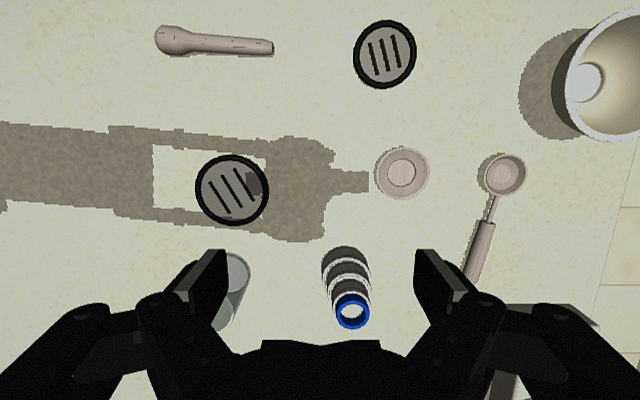

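The three seats, the stack, the beaker and the peg are all visible. In the scene picture the seats are at (308,203), (429,203) and (377,256), the stack at (256,228), the beaker at (260,186) and the peg at (197,195). Next I locate them in both fixed views.

```bash
cat > h.py <<'E'
from workcell import r
import cv2,numpy as np
def ray(c,px,info=None):
    i=info or r.camera_info(c); f=200/np.tan(np.radians(i["fovy"])/2)
    px=np.atleast_2d(px).astype(float)
    d=np.c_[(px[:,0]-i["cx"])/f,(px[:,1]-i["cy"])/f,np.ones(len(px))]@np.array(i["rotation"]).T
    return np.array(i["position"]),d
def plane(c,px,z,info=None):
    p,d=ray(c,px,info); return (p+d*((z-p[2])/d[:,2])[:,None])[:,:2]
def disc(c,mask,z,info=None):
    """centre and diameter of a mask's hull laid on plane z"""
    cn=np.vstack(cv2.findContours(mask.astype(np.uint8),0,cv2.CHAIN_APPROX_NONE)[0])
    hull=plane(c,cv2.convexHull(cn)[:,0],z,info)
    (x,y),R=cv2.minEnclosingCircle(np.float32(hull)); return round(x,4),round(y,4),round(2*R,4)
E
python3 - <<'E'
from h import *
Z=dict(silicone_ring=.105,core_small=.091,core_middle=.065,core_large=.035,peg_stand=.01,seat_small=.012,seat_middle=.012,seat_large=.012,beaker=.0,pestle=.014)
for c in("scene","side"):
    for n,z in Z.items():
        for o in r.cut_out(n,c)[:3]:
            if o["p"]>.2: print(c,n,round(o["p"],2),o["extent"],disc(c,o["mask"],z))
    im=r.snapshot(c).astype(int); m=((im[...,0]-im[...,2]>60)).astype(np.uint8)
    nl,l,st,ce=cv2.connectedComponentsWithStats(m)
    for k in range(1,nl):
        if 30<st[k,4]<2000: print("blue",c,st[k],ce[k],plane(c,ce[k],.098))
E
```

```text
scene core_small 0.75 [246.8, 215.5, 18.7, 10.8] (0.6327, -0.1215, 0.0462)
scene core_middle 0.89 [243.8, 217.5, 25.8, 22.2] (0.6291, -0.1197, 0.0705)
scene core_large 0.73 [243.0, 234.1, 31.2, 18.7] (0.64, -0.1199, 0.0622)
scene peg_stand 0.84 [184.8, 187.6, 24.7, 16.8] (0.4525, -0.2933, 0.0768)
scene seat_small 0.65 [358.4, 246.4, 30.9, 25.0] (0.653, 0.1242, 0.0734)
scene seat_small 0.39 [243.8, 219.3, 24.8, 16.9] (0.572, -0.1332, 0.0737)
scene seat_middle 0.58 [415.5, 190.8, 29.4, 22.2] (0.4743, 0.2638, 0.0877)
scene seat_large 0.95 [293.0, 191.9, 32.4, 27.3] (0.4774, -0.0212, 0.0983)
scene beaker 0.94 [246.1, 163.2, 27.1, 41.8] (0.3914, -0.1421, 0.1809)
scene pestle 0.61 [366.7, 182.2, 9.2, 36.4] (0.4636, 0.1386, 0.1309)
scene pestle 0.6 [242.1, 220.7, 28.7, 19.3] (0.5782, -0.1297, 0.0662)
side silicone_ring 0.51 [366.7, 213.4, 21.3, 14.5] (0.6042, -0.1297, 0.0454)
side core_small 0.53 [370.0, 220.0, 19.0, 22.7] (0.6025, -0.1401, 0.0626)
side core_middle 0.71 [363.5, 231.4, 24.3, 22.5] (0.5977, -0.1403, 0.0663)
side core_large 0.75 [357.0, 246.5, 34.3, 25.6] (0.5942, -0.146, 0.0719)
side peg_stand 0.82 [322.6, 336.3, 36.3, 40.0] (0.4457, -0.2946, 0.0693)
side seat_small 0.62 [322.0, 172.9, 28.1, 18.6] (0.6447, 0.1226, 0.0798)
side seat_middle 0.68 [226.6, 155.7, 34.9, 23.4] (0.4659, 0.2649, 0.0907)
side seat_large 0.92 [268.4, 229.7, 43.2, 30.3] (0.4662, -0.0234, 0.0943)
side beaker 0.98 [287.1, 246.0, 33.3, 55.4] (0.4718, -0.0942, 0.1446)
side pestle 0.63 [233.8, 185.0, 53.8, 22.9] (0.4666, 0.1375, 0.1222)
blue side [369 215  18  16 152] [377.57236842 222.42105263] [[ 0.60776214 -0.12466685]]
blue side [611 327  29  43 610] [629.86393443 345.79180328] [[ 0.80523814 -0.5104851 ]]
```

```bash
python3 - <<'E'
from h import *
def look(ns):
    info=r.camera_info("wrist"); im=r.snapshot("wrist")
    for n,z in ns.items():
        for o in r.cut_out(n,"wrist")[:2]:
            if o["p"]>.3: print(n,round(o["p"],2),np.round(o["extent"]),disc("wrist",o["mask"],z,info))
    return im,info
im,info=look(dict(seat_large=.012,seat_small=.012,silicone_ring=.105,core_large=0.035,beaker=.085))
b=im.astype(int); m=(b[...,0]-b[...,2]>60); print("blue",disc("wrist",m,.105,info))
R=[[0,1,0],[1,0,0],[0,0,-1]]
r.move_pose([.46,.29,.231],R); im,_=look(dict(seat_middle=.012))
r.move_pose([.45,-.22,.231],R); im,_=look(dict(peg_stand=.01,beaker=.085,silicone_ring=.105)); cv2.imwrite("pics/w1.png",im)
print(r.state()["t"],r.state()["tcp_pos"])
E
```

```text
seat_large 0.93 [195. 153.  75.  75.] (0.4683, -0.0221, 0.089)
seat_small 0.96 [350.  17.  63.  73.] (0.6415, 0.1268, 0.0693)
silicone_ring 0.64 [334. 292.  37.  37.] (0.6051, -0.1223, 0.0412)
core_large 0.7 [320. 247.  50.  40.] (0.5997, -0.1134, 0.0667)
beaker 0.81 [210. 254.  40.  76.] (0.4738, -0.1149, 0.0967)
blue (0.606, -0.1246, 0.0337)
seat_middle 0.67 [291. 161.  64.  62.] (0.4631, 0.2677, 0.0785)
peg_stand 0.75 [293. 209.  49.  49.] (0.4454, -0.2946, 0.0668)
beaker 0.57 [287.  58.  68.  72.] (0.4511, -0.1363, 0.0602)
silicone_ring 0.93 [484.  57.  51.  48.] (0.6024, -0.1265, 0.0403)
4.8917 [ 0.45037053 -0.21929683  0.23100947]
```

View pics/w1.png

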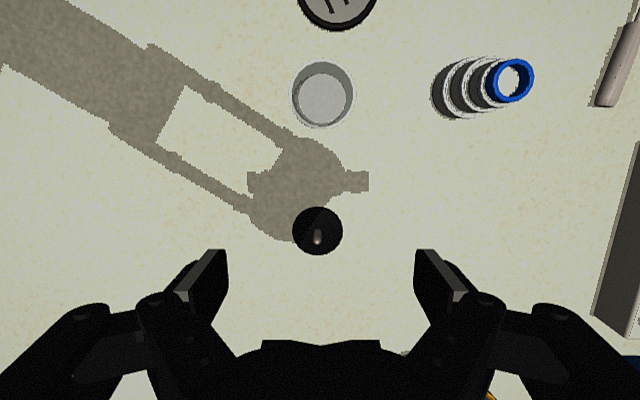

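```bash
cat >> h.py <<'E'
R=np.array([[0,1,0],[1,0,0],[0,0,-1.]])
def pick(x,y,z,pre,force,top=.2):
    r.move_pose([x,y,top],R); r.move_gripper(pre); r.line_to([x,y,z+.03],R); r.line_to([x,y,z],R,rate=.06)
    print("down",np.round(r.state()["ft_force"],2))
    r.move_gripper(0,force); s=r.state(); print("grip",s["width"],s["gripper_force"])
    r.line_to([x,y,z+.03],R,rate=.05); r.line_to([x,y,top],R)
    s=r.state(); print("up",s["width"],s["gripper_force"],np.round(s["ft_force"],2),s["t"])
def place(x,y,z,open_,top=.2):
    r.line_to([x,y,top],R,rate=.2); r.line_to([x,y,z+.04],R); r.line_to([x,y,z],R,rate=.03)
    print("set",np.round(r.state()["ft_force"],2)); r.move_gripper(open_); r.pause(.3)
    r.line_to([x,y,z+.05],R,rate=.06); r.line_to([x,y,top],R,rate=.2); print("t",r.state()["t"])
E
python3 - <<'E'
from h import *
pick(.606,-.1246,.092,.65,30)
cv2.imwrite("pics/w2.png",r.snapshot("wrist"))
E
```

```text
down [ 0.96 -0.77  0.49]
grip 0.38431335324661087 29.867344368249178
up 0.38505367660773304 29.794173873960972 [-0.22  0.6   0.12] 9.1333
```

View pics/w2.png

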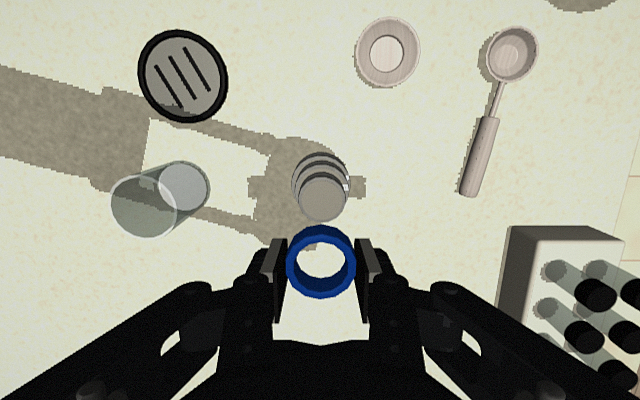

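The ring is held level in the pads at (321,262), and the stack is still upright with the small core's lid at (322,198). I'll measure the ring's offset in the grip, correct for it and place the ring.

```bash
python3 - <<'E'
from h import *
info=r.camera_info("wrist"); b=r.snapshot("wrist").astype(int)
for o in r.cut_out("core_small","wrist")[:2]: print(o["p"],np.round(o["extent"]),disc("wrist",o["mask"],.091,info))
m=(b[...,0]-b[...,2]>50)
t=r.state()["tcp_pos"]; d=disc("wrist",m,t[2]+.013,info); print(d,t)
dy=d[1]-t[1]; dy=dy if abs(dy)<.008 else 0
place(.4454,-.2946-dy,.0115,.6)
info=r.camera_info("wrist"); im=r.snapshot("wrist"); cv2.imwrite("pics/w3.png",im)
b=im.astype(int); print(disc("wrist",b[...,0]-b[...,2]>50,.024,info))
E
```

```text
0.64 [295. 173.  54.  52.] (0.6052, -0.1247, 0.0439)
0.35 [107. 162. 106.  79.] (0.4711, -0.1259, 0.0922)
(0.605, -0.1225, 0.0371) [ 0.60511108 -0.12432618  0.19835276]
set [ 0.   -0.05  1.42]
t 15.675
(0.4445, -0.2968, 0.0343)
```

View pics/w3.png

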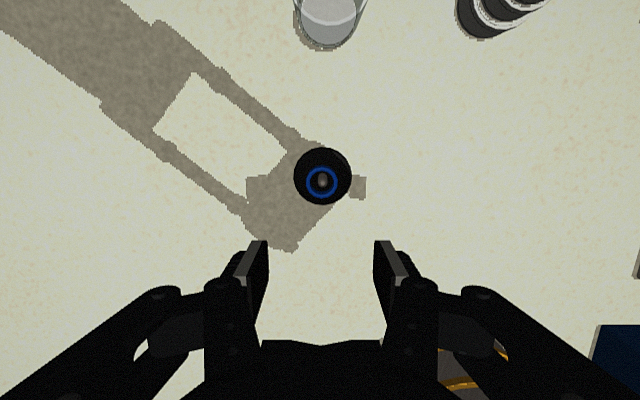

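The ring lies around the peg on its base, at about (322,182). Next is the small core.

```bash
python3 - <<'E'
from h import *
pick(.605,-.1247,.074,.75,60)
info=r.camera_info("wrist"); r.snapshot("wrist")
for n,z in(("core_middle",.065),("core_small",.216)):
  for o in r.cut_out(n,"wrist")[:2]: print(n,o["p"],np.round(o["extent"]),disc("wrist",o["mask"],z,info))
place(.6415,.1268,.018,.75)
info=r.camera_info("wrist"); im=r.snapshot("wrist"); cv2.imwrite("pics/w4.png",im)
for n,z in(("core_small",.034),("seat_small",.012)):
  for o in r.cut_out(n,"wrist")[:2]: print(n,o["p"],np.round(o["extent"]),disc("wrist",o["mask"],z,info))
E
```

```text
down [ 0.36 -0.4   1.11]
grip 0.4304311242375291 60.18855929374695
up 0.42950776528187495 60.05609750747681 [-0.29  0.37 -1.34] 20.2833
core_middle 0.56 [294. 158.  57.  57.] (0.6058, -0.1236, 0.0532)
core_middle 0.3 [140.  31.  89.  95.] (0.4901, -0.0295, 0.0754)
set [-0.44 -0.13 -1.69]
t 26.9083
core_small 0.23 [ 92. 156. 120.  24.] (0.4728, 0.1418, 0.1182)
seat_small 0.82 [290. 144.  61.  67.] (0.6423, 0.1286, 0.0683)
```

View pics/w4.png

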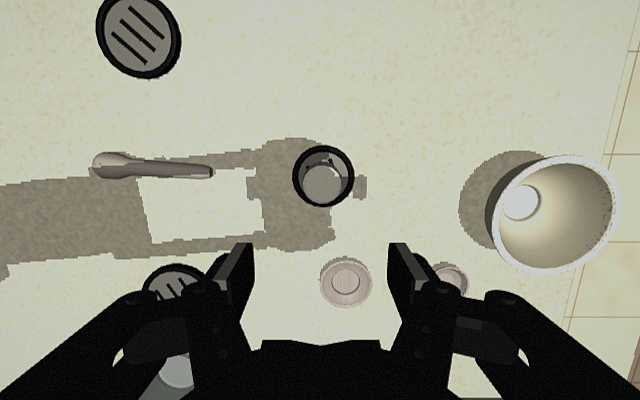

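The small core stands in its seat, with its lid at about (323,184). The lid looks low in the dish because of parallax, so I'll check that numerically before picking the middle core.

```bash
python3 - <<'E'
from h import *
c=plane("wrist",[323,184],.034)[0]; print("small lid",c)
assert np.hypot(*(c-[.642,.1275]))<.009
pick(.6055,-.1240,.049-.008,.85,60)   # middle underside .035; tips about 6 mm above it
info=r.camera_info("wrist"); im=r.snapshot("wrist"); cv2.imwrite("pics/w5.png",im)
for o in r.cut_out("core_large","wrist")[:2]: print(o["p"],np.round(o["extent"]),disc("wrist",o["mask"],.035,info))
E
```

```text
small lid [0.64201442 0.12584585]
down [-0.16 -0.84 -0.25]
grip 0.5533189972835679 62.15226173400879
up 0.5545660997265285 61.848167181015015 [ 0.68 -0.03 -1.82] 32.0583
0.64 [291. 153.  62.  56.] (0.6055, -0.1245, 0.0632)
```

View pics/w5.png

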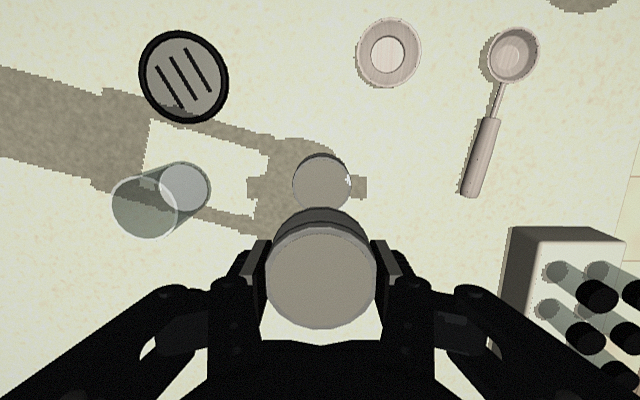

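The middle core is held level, and the large core is still standing at (322,181). I'll place the middle core, then pick the large one.

```bash
python3 - <<'E'
from h import *
place(.4631,.2677,.0155,.9)
info=r.camera_info("wrist"); im=r.snapshot("wrist"); cv2.imwrite("pics/w6.png",im)
for n,z in(("core_middle",.038),("seat_middle",.012)):
  for o in r.cut_out(n,"wrist")[:1]: print(n,o["p"],np.round(o["extent"]),disc("wrist",o["mask"],z,info))
E
```

```text
set [ 0.32  0.21 -1.99]
t 39.5
core_middle 0.58 [296. 155.  52.  51.] (0.4628, 0.268, 0.0535)
seat_middle 0.73 [284. 144.  72.  68.] (0.4629, 0.2676, 0.0785)
```

View pics/w6.png

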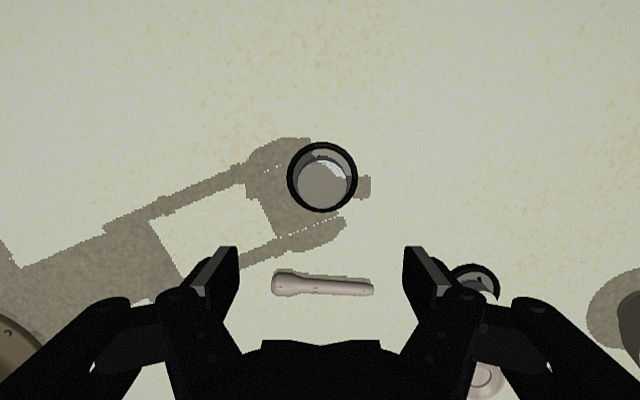

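The middle core is centred in its seat, at (322,180). The large core is next.

```bash
python3 - <<'E'
from h import *
pick(.6055,-.1240,.010,1.0,70)
place(.4683,-.0221,.019,1.0)
info=r.camera_info("wrist"); im=r.snapshot("wrist"); cv2.imwrite("pics/w7.png",im)
for n,z in(("core_large",.043),("seat_large",.012)):
  for o in r.cut_out(n,"wrist")[:1]: print(n,o["p"],np.round(o["extent"]),disc("wrist",o["mask"],z,info))
cv2.imwrite("pics/s7.png",r.snapshot("side"))
E
```

```text
down [0.48 0.7  1.33]
grip 0.6655699558791497 75.27849912643433
up 0.6663815887740965 74.81105446815491 [-0.16 -0.35 -2.18] 45.6583
set [-0.54 -0.35 -3.04]
t 51.7333
seat_large 0.73 [291. 154.  63.  62.] (0.4686, -0.0298, 0.0708)
```

View pics/w7.png

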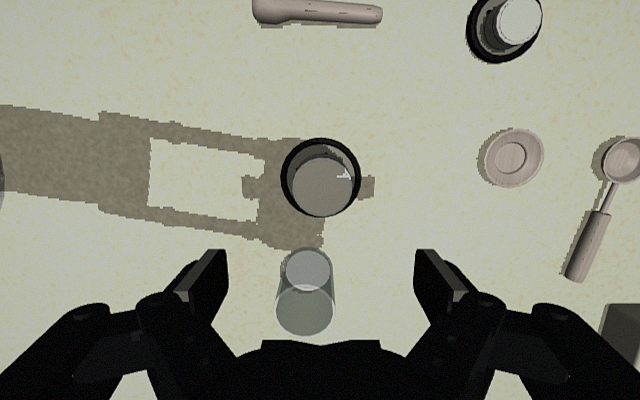

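View pics/s7.png

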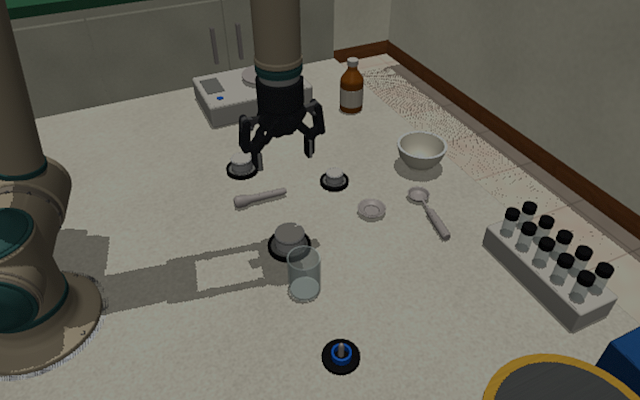

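All the pieces are seated: the large core's lid is at (323,187), the ring is on the peg at (341,352) in the side view, and the beaker and pestle haven't moved. One last numeric check, then I hand in.

```bash
python3 - <<'E'
from h import *
c=plane("wrist",[323,187],.043)[0]; print(c)
if np.hypot(*(c-[.4683,-.0221]))<.008: print(r.close_job())
E
```

```text
[ 0.46908757 -0.02380048]
the job is handed in; nothing more can be done
None
```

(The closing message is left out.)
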